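# Take the tool holder off the quick-change post and show its dovetail

## Robot

A 7-joint arm with a two-finger parallel gripper is mounted at the origin on a cart in front of the work surface, level with it; the furniture and walls round the work are solid. World frame = base frame: x ahead of the robot, y to its left, z up, the work surface at z = 0. Lengths are in m, angles in rad, forces in N, time in s.
With the tool pointing down it reaches from about 0.4 to 0.85 m from the base axis. Payload 10.4 kg.
Tool frame: the origin (TCP) lies at the very end of the fingers, on their centre line; the grasp point (between the pads) lies 19 mm behind it (grip_point_offset is the distance from the TCP to the grasp point, in m); z points along the fingers, y is the line along which they close (so a half turn about z gives the same grasp; the last joint's range is limited). The gripper opens to 87 mm and grips with 3 to 60 N. Pads are 19 mm wide; open, the fingers measure 117 mm over their backs; the gripper's body (75 mm by 190 mm) begins 51 mm behind the grasp point.
Start: joints at [-1.311, 0.332, -0.065, 1.46, 0.022, 1.35, -0.088], TCP at [0.174, 0.6, 0.223] pointing down, gripper open.
Joint ranges: [-2.6, 2.6], [-0.5, 2.12], [-1.47, 1.34], [0.16, 2.42], [-1.27, 4.41], [0.06, 2.06], [-2.6, 2.6]. Speed limits (rad/s): [2.22, 2.22, 2.79, 2.79, 3.14, 3.14, 3.14].

## Interface

Orientations are given as a unit quaternion [x, y, z, w].
In Python, from bench import * gives the robot as it stands.
- The arm moves only by the tool play_rows, never from a script. Its argument "increments" is text: rows parted by semicolons, each of 7 numbers parted by spaces: the turn, a rotation vector about the tool's x, y, z in rad, then the shift along the tool's x, y, z in m, then the opening, from 0 (shut) to 1 (fully open). A call has 1 to 8 rows; each row is the pose to reach, as a shift and turn from the pose commanded when the call began, along the tool's axes at that moment; what a row does not reach only later rows make up. A row lasts 1/10 s, in which the tool goes at most 50 mm and 8.59 degrees, less where a joint would pass 70% of its speed; a pose out of reach is approached as far as the arm can. A call with a gripper value outside its range is refused whole. The fingers move at their own pace and stop on an object; "grip_force" is the grip in N (left out, the last holds). Time passes only in rows, so rows that repeat a pose let the fingers close. It gives the time, the measured TCP pose, the force, the opening and the grip force at its end, in the units of the state.
- read_state(): the state, without advancing time (a new reading comes with each control period).
- camera(name): name is "scene" or "top"; returns a dict with "color" (480x640x3 uint8, red, green, blue), "fx", "fy", "cx", "cy" (pixels), "k1" (the pictures are not rectified: a ray, as slopes to the right and down, at radius r is drawn at 1 + k1 r^2 times it, then the intrinsics apply), "camera_from_world" (4x4, takes a point from world to camera coordinates). Camera axes: x right, y down, z forward; pixel columns grow to the right and rows downward; lengths in m; the calibration is good to about 2 mm. A picture is of the moment at which its call begins. There is no depth.
- close_job(): hands the job in; it is judged then, once.
The state is a dict: "time": time; "joint_positions": joint angles; "joint_vel": joint speeds; "joint_torque": joint torques, N m; "ee_pos": TCP position; "eef_rot": TCP orientation; "ft_force": force on the tool from outside, world axes, zero at the start; "torque": the same for the moment, N m; "width": finger opening in m; "grip_force": force on a finger pad.
Only numpy, scipy, OpenCV 4.12 (cv2) and the standard library are available. Lean on these libraries where they do the work, as an engineer would, in place of code of your own. Each camera call takes 0.05 s, during which the arm holds its last target. There are 200 camera calls.

## Task

The lathe tool holder is clamped on the quick-change toolpost. Swing the clamping lever anticlockwise to its stop to free it, draw the holder straight up off the post's dovetail and, once it is clear, tip it until the dovetail groove in its back faces up (within about 40 degrees of straight up; the tool may point any way), so that the groove can be checked for chips. Finish while the gripper is still holding it motionless like that, clear of the post and at least 20 cm above the bench, with the lever left open and the pliers, collet, spring and spare tool lying around undisturbed.

Things in the scene. Friction and masses are not known exactly. Their poses are not given: they have to be found in the camera images.
- toolpost: grey quick-change toolpost, fixed; origin on the bench at the centre of its dark 132 x 132 x 16 mm setting plate. Post block 64 x 64 mm, top 86 mm above the bench. Upright male dovetails, 10 mm deep, 24 mm wide at the root and 34 mm outside: the one on the -x face (towards the robot at yaw 0) carries the holder, the one on the +y face is empty. z up
- clamp_lever (a joint): clamping lever on the post, turning about the vertical through the toolpost's origin: 0 clamped, grows anticlockwise seen from above, stop at 1.4 rad (fully open). Below about 1.0 rad a piston in the dovetail locks the holder against lifting. It takes 0.12 N m (1.5 N at the ball) and stays where it is left
- lever_ball (a point): centre of the lever's black ball, 22 mm in diameter, 88 mm from the post's centre line, 116 mm above the bench. A 7 mm rod runs inwards from it to the hub (34 mm wide, 110 mm above the bench at most). At joint value 0 it lies at 200 degrees in the toolpost's frame (from +x towards +y), over the front of the holder
- tool_holder: black tool holder and tool, 0.37 to 0.6 kg; origin at the centre of the underside of its block, 34 (x) x 54 (y) x 50 (z) mm. +x: its back with the dovetail groove, 12 mm deep, facing the post; +y: way the cutting tip points; z up. On the post its axes are the post's, its origin 50 mm to -x of the post's centre and 35 mm above the bench; lifted 55 mm it is off the dovetail (1 mm play)
- grip (a point): point in the middle of the holder's block, 36 mm above its underside: the plain ends of the block, 54 mm apart along y, are free to grip from above between 22 and 50 mm above the underside. Below them the 14 mm square tool sticks out, 26 mm at the -y end and 46 mm at the tip
- nut (a point): top of the stud, 69 mm above the holder's underside, that carries the 26 mm knurled nut on which the holder hangs from the post; it stands in the middle of the holder's top, 2 mm towards its back. Two small set screws also stand 6 mm above the top, 19 mm to either side
- pliers: green-handled pliers lying flat, 166 x 54 x 13 mm, origin under the middle; a bystander
- collet: small grey collet, 33 mm across and 31 mm tall, origin under its centre; a bystander
- spring: short coil spring standing on end, 47 mm across and 58 mm tall, origin under its centre; a bystander
- spare_tool: lathe tool lying flat, 115 x 13 x 13 mm, origin under its centre; a bystander

How it is judged:
By the outcome, as a careful person would: the job done as asked, in the order asked, and still so for the second after the job is handed in, while the arm keeps its last pose, push and grip.
It also fails if it takes over 48 s, if anything falls off the work surface, if the arm or the gripper's body presses on something with over 40 N, if the wrist force passes 120 N, or if a joint passes its speed limit or range.

## Working session

There is one attempt and no reset: what is moved stays moved. The work goes in short steps, Python scripts to look and compute and a tool call to move; the robot and the scene stay as the last step left them, time stands still between calls to the robot, and variables do not carry over. Pictures are saved under pics/ and viewed, at most 10 in all, crops included, and the job is handed in when it is done.

Besides the shell and the picture viewer there is one more tool, called by a JSON object that holds its "fn" and its "kwargs", one argument or row to a line. play_rows: Moves the arm, as the interface text tells. Its arguments: {"type":"object","properties":{"increments":{"type":"string"},"grip_force":{"type":"number"}},"required":["increments"]}

```bash
mkdir -p pics
python3 - <<'E'
from bench import *
import cv2
for n in("scene","top"):
    c=camera(n); cv2.imwrite(f"pics/{n}0.png",c["color"][:,:,::-1])
    print(n,c["fx"],c["fy"],c["cx"],c["cy"],c["k1"],c["camera_from_world"])
print(read_state())
E
```

```text
scene 514.1744926323516 514.1744926323516 318.9174535674918 235.6012766336222 -0.12489966295124358 [[ 0.46915076 -0.88299986  0.01445073 -0.36616893]
 [-0.62856327 -0.3453695  -0.69687023  0.369503  ]
 [ 0.62032716  0.317854   -0.71705164  0.63055063]
 [ 0.          0.          0.          1.        ]]
top 534.8722574863436 534.8722574863436 323.33045820031896 253.66685008584395 -0.023154695584850928 [[ 0.01508022 -0.99980709 -0.01258446 -0.13180314]
 [-0.98717837 -0.01288716 -0.15909995  0.49846108]
 [ 0.15890709  0.01482237 -0.98718227  0.87641014]
 [ 0.          0.          0.          1.        ]]
{'time': 0.1, 'joint_positions': array([-1.31061359,  0.3327958 , -0.06470621,  1.46081855,  0.02162082,
        1.34990371, -0.08848689]), 'joint_vel': array([-0.00083521, -0.00092639,  0.00130875, -0.00114854,  0.00075922,
       -0.00103849, -0.00083705]), 'joint_torque': array([ 1.23899186e-03, -6.24544716e+01,  2.43310689e-02, -3.90716779e+01,
       -6.14431081e-02,  3.67137487e-02,  6.50776815e-05]), 'ee_pos': array([0.17430676, 0.59985798, 0.22186008]), 'eef_rot': array([ 1.40899942e-01,  9.90023651e-01, -6.12542368e-04, -5.04047026e-05]), 'ft_force': array([ 0.04323699, -0.49755374, -0.68404672]), 'torque': array([ 0.01706805, -0.02712012,  0.01892323]), 'grip_force': 0.0, 'width': 0.08681282233645159}
```

View pics/scene0.png

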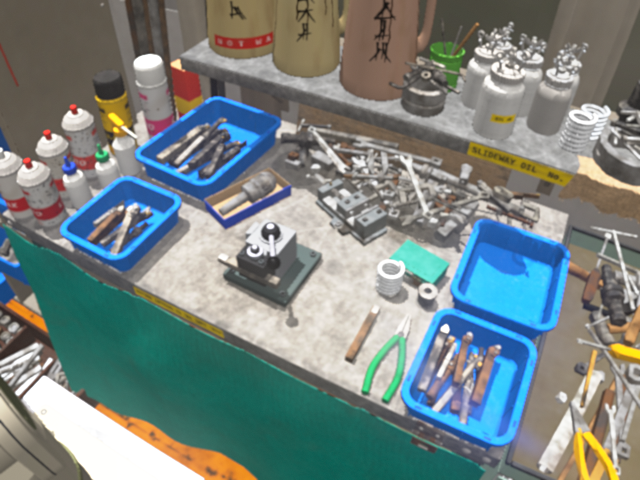

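View pics/top0.png

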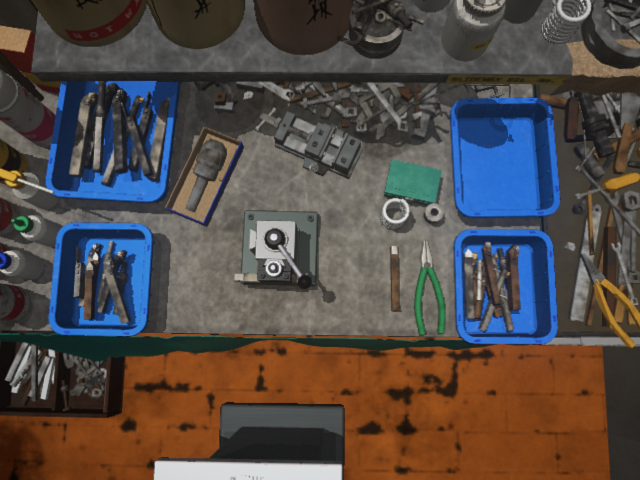

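The scene view shows the toolpost near (270,262). In the top view its plate spans about (242–320, 210–290), with the hub at (276,238), the nut at (273,268) and the ball at (305,282). I'll measure those more precisely.

```bash
cat > h.py <<'E'
from bench import *
import cv2, numpy as np
from scipy.spatial.transform import Rotation as R
def ray(c,u,v):
    K=np.array([[c["fx"],0,c["cx"]],[0,c["fy"],c["cy"]],[0,0,1]])
    p=cv2.undistortPoints(np.array([[[u,v]]],float),K,np.array([c["k1"],0,0,0,0.]))[0,0]
    T=c["camera_from_world"]; Rm=T[:3,:3]; o=-Rm.T@T[:3,3]
    d=Rm.T@np.array([p[0],p[1],1]); return o,d/np.linalg.norm(d)
def onz(c,u,v,z):
    o,d=ray(c,u,v); return o+d*(z-o[2])/d[2]
def proj(c,P):
    T=c["camera_from_world"];q=T[:3,:3]@np.array(P)+T[:3,3];a=q[:2]/q[2];a=a*(1+c["k1"]*(a@a))
    return a*[c["fx"],c["fy"]]+[c["cx"],c["cy"]]
def tri(c1,p1,c2,p2):
    o1,d1=ray(c1,*p1);o2,d2=ray(c2,*p2)
    s=np.linalg.lstsq(np.c_[d1,-d2],o2-o1,rcond=None)[0]
    a,b=o1+s[0]*d1,o2+s[1]*d2; return (a+b)/2,np.linalg.norm(a-b)
E
python3 - <<'E'
from h import *
t=camera("top");s=camera("scene")
a=cv2.resize(t["color"][195:305,225:345],None,fx=5,fy=5,interpolation=cv2.INTER_CUBIC)
cv2.imwrite("pics/tc.png",a[:,:,::-1])
b=cv2.resize(s["color"][210:310,210:330],None,fx=5,fy=5,interpolation=cv2.INTER_CUBIC)
cv2.imwrite("pics/sc.png",b[:,:,::-1])
for p in [(243,211),(319,211),(319,289),(241,288)]: print(onz(t,*p,.016))
print(onz(t,305,282,.116),onz(t,276,238,.11))
E
```

```text
[0.57915143 0.01994792 0.016     ]
[ 0.58073836 -0.11556694  0.016     ]
[ 0.44171854 -0.11784334  0.016     ]
[0.44154205 0.01806187 0.016     ]
[ 0.44293468 -0.09812662  0.116     ] [ 0.51304833 -0.05035308  0.11      ]
```

View pics/tc.png

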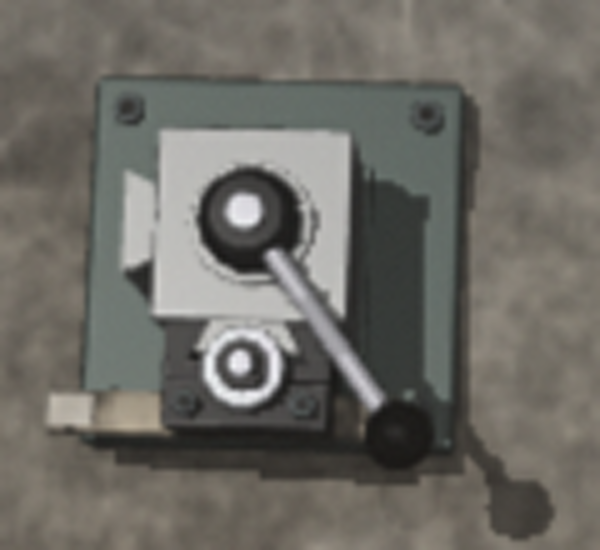

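View pics/sc.png

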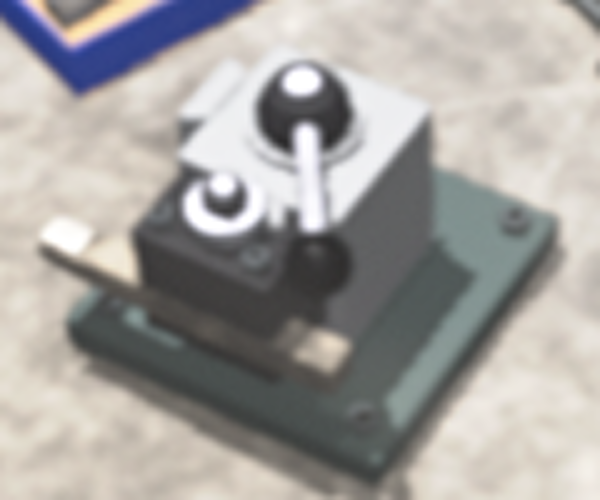

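Run:
```python
from h import *
t=camera("top");s=camera("scene")
T=lambda x,y:(225+(x+.5)/5-.5,195+(y+.5)/5-.5)
S=lambda x,y:(210+(x+.5)/5-.5,210+(y+.5)/5-.5)
P=np.array([onz(t,*T(*p),.016) for p in [(97,78),(463,85),(457,455),(82,438)]])
B=np.array([onz(t,*T(*p),.086) for p in [(160,130),(352,130),(347,318),(153,318)]])
for Q in(P,B):
    print(Q[:,:2].round(4).tolist(),Q.mean(0)); e=np.roll(Q,-1,0)-Q; print(np.linalg.norm(e,axis=1),np.degrees(np.arctan2(e[:,1],e[:,0])))
print("ball",onz(t,*T(399,435),.116),tri(t,T(399,435),s,S(318,264)))
print("nut",onz(t,*T(241,362),.104),tri(t,T(241,362),s,S(225,185)))
print("plate scene",[onz(s,*S(*p),.016).round(4).tolist() for p in [(558,215),(375,478),(72,330)]])
print("hub",onz(t,*T(250,218),.11))
```

```text
[[0.5806, 0.0182], [0.5796, -0.1124], [0.4476, -0.1125], [0.4517, 0.0185]] [ 0.5148743  -0.04705883  0.016     ]
[0.13060485 0.13203302 0.13105329 0.12895116] [-9.04521023e+01 -1.79936876e+02  8.82017203e+01 -1.07747342e-01]
[[0.5463, -0.015], [0.547, -0.0782], [0.4846, -0.078], [0.4838, -0.015]] [ 0.51544768 -0.04655427  0.086     ]
[0.06313177 0.0623975  0.06306529 0.06247302] [-8.93131919e+01  1.79860524e+02  9.07562616e+01 -7.74569392e-02]
ball [ 0.44354592 -0.0971812   0.116     ] (array([ 0.44325575, -0.09750045,  0.11964868]), np.float64(0.00034187412641314074))
nut [ 0.46737337 -0.04600601  0.104     ] (array([ 0.46728353, -0.04653482,  0.10625078]), np.float64(0.0007043574426289559))
plate scene [[0.5811, -0.1104, 0.016], [0.446, -0.1122, 0.016], [0.4499, 0.0143, 0.016]]
hub [ 0.5126975  -0.04813762  0.11      ]
```

```bash
cat >> h.py <<'E'
def rel(pts,quat=None,base=None):
    "tool-frame increments for world waypoints (measured pose as reference)"
    s=read_state(); R0=R.from_quat(s["eef_rot"]); p0=s["ee_pos"] if base is None else base
    for p in pts:
        d=R0.inv().apply(np.array(p)-p0); r=(R0.inv()*R.from_quat(quat)).as_rotvec() if quat is not None else np.zeros(3)
        print(r.round(4),d.round(4))
def st():
    s=read_state()
    for k in("time","joint_positions","ee_pos","eef_rot","ft_force","width","grip_force"): print(k,np.round(s[k],4))
E
python3 - <<'E'
from h import *
rel([(.30,.45,.30),(.38,.25,.30),(.40,.02,.30),(.405,-.086,.2)])
E
```

```text
[0. 0. 0.] [-0.1625 -0.1091 -0.0776]
[0. 0. 0.] [-0.2951 -0.2788 -0.0776]
[0. 0. 0.] [-0.3785 -0.4941 -0.0775]
[0. 0. 0.] [-0.4129 -0.5945  0.0225]
```

{"fn": "play_rows", "kwargs": {
  "increments": "0 0 0 -0.05 -0.035 -0.05 0;0 0 0 -0.09 -0.06 -0.078 0;0 0 0 -0.13 -0.085 -0.078 0;0 0 0 -0.163 -0.11 -0.078 0;0 0 0 -0.195 -0.15 -0.078 0;0 0 0 -0.23 -0.195 -0.078 0;0 0 0 -0.262 -0.24 -0.078 0;0 0 0 -0.295 -0.279 -0.078 0"
}}

```text
time: 1.1
ee_pos: [0.3678, 0.2775, 0.3007]
eef_rot: [0.141, 0.99, 0.0, 0.0]
ft_force: [1.3, 0.1, 0.2]
width: 0.0309
grip_force: 0.0
```

Run:
```python
from h import *
st();rel([(.40,.02,.30),(.405,-.086,.2),(.405,-.086,.107)],quat=[.1409,.990,0,0])
```

```text
time 1.1
joint_positions [-0.9328 -0.0754  0.1774  1.7527  0.0129  1.4625  0.5307]
ee_pos [0.3678 0.2775 0.3007]
eef_rot [1.409e-01 9.900e-01 4.000e-04 0.000e+00]
ft_force [1.3198 0.1109 0.1783]
width 0.0309
grip_force 0.0
[ 0.0008 -0.0001 -0.0001] [-0.1027 -0.2382  0.0005]
[ 0.0008 -0.0001 -0.0001] [-0.1371 -0.3387  0.1004]
[ 0.0008 -0.0001 -0.0001] [-0.1371 -0.3388  0.1934]
```

{"fn": "play_rows", "kwargs": {
  "increments": "0 0 0 -0.017 -0.043 0 0;0 0 0 -0.034 -0.086 0 0;0 0 0 -0.051 -0.13 0 0;0 0 0 -0.068 -0.175 0 0;0 0 0 -0.083 -0.215 0.015 0;0 0 0 -0.1 -0.255 0.03 0;0 0 0 -0.118 -0.295 0.05 0;0 0 0 -0.118 -0.316 0.09 0"
}}

```text
time: 1.9
ee_pos: [0.3943, -0.0603, 0.2117]
eef_rot: [0.143, 0.99, 0.001, 0.003]
ft_force: [1.7, -0.1, -0.5]
width: 0.0003
grip_force: 0.0
```

{"fn": "play_rows", "kwargs": {
  "increments": "0 0 0 0 0 0 0;0 0 0 0 0 0 0;0 0 0 0 0 0 0"
}}

```text
time: 2.2
ee_pos: [0.3934, -0.0559, 0.2117]
eef_rot: [0.14, 0.99, 0.0, 0.001]
ft_force: [-0.3, -0.2, 0.4]
width: 0.0003
grip_force: 0.0
```

Run:
```python
from h import *
st();rel([(.400,-.084,.107),(.424,-.091,.107)],quat=[.1409,.990,0,0])
```

```text
time 2.2
joint_positions [-0.6745 -0.2696  0.6067  2.0517  0.1574  1.3144  1.1644]
ee_pos [ 0.3934 -0.0559  0.2117]
eef_rot [1.403e-01 9.901e-01 3.000e-04 8.000e-04]
ft_force [-0.3054 -0.2226  0.3837]
width 0.0003
grip_force 0.0
[0.0008 0.0016 0.0013] [-0.0139 -0.0253  0.1047]
[0.0008 0.0016 0.0013] [-0.0389 -0.0253  0.1048]
```

{"fn": "play_rows", "kwargs": {
  "increments": "0 0 0 -0.014 -0.025 0.03 0;0 0 0 -0.014 -0.025 0.06 0;0 0 0 -0.014 -0.025 0.09 0;0 0 0 -0.014 -0.025 0.105 0;0 0 0 -0.014 -0.025 0.105 0;0 0 0 -0.014 -0.025 0.105 0"
}}

```text
time: 2.8
ee_pos: [0.4001, -0.0842, 0.1066]
eef_rot: [0.14, 0.99, -0.0, 0.001]
ft_force: [-0.9, 0.4, 0.4]
width: 0.0002
grip_force: 0.0
```

Run:
```python
from h import *
st()
n=np.array([.96,-.28,0]);c=np.array([.515,-.047,.107])
rel([c+.088*np.array([np.cos(a),np.sin(a),0])-n*.0205 for a in np.radians([215,225,235,245,255,265,273,281,286])],quat=[.1409,.990,0,0])
```

```text
time 2.8
joint_positions [-0.6729 -0.105   0.75    2.1708  0.0827  1.0481  1.3223]
ee_pos [ 0.4001 -0.0842  0.1066]
eef_rot [ 1.403e-01  9.901e-01 -0.000e+00  6.000e-04]
ft_force [-0.9295  0.3659  0.3614]
width 0.0002
grip_force 0.0
[0.0001 0.0011 0.0012] [-0.0243 -0.0008 -0.0003]
[0.0001 0.0011 0.0012] [-0.0371 -0.0093 -0.0003]
[0.0001 0.0011 0.0012] [-0.0511 -0.0155 -0.0003]
[0.0001 0.0011 0.0012] [-0.066  -0.0192 -0.0003]
[0.0001 0.0011 0.0012] [-0.0813 -0.0202 -0.0003]
[0.0001 0.0011 0.0012] [-0.0965 -0.0186 -0.0003]
[0.0001 0.0011 0.0012] [-0.1084 -0.0154 -0.0003]
[0.0001 0.0011 0.0012] [-0.1197 -0.0106 -0.0002]
[0.0001 0.0011 0.0012] [-0.1263 -0.0068 -0.0002]
```

{"fn": "play_rows", "kwargs": {
  "increments": "0 0 0 -0.012 0 0 0;0 0 0 -0.024 -0.001 0 0;0 0 0 -0.037 -0.009 0 0;0 0 0 -0.051 -0.0155 0 0;0 0 0 -0.066 -0.019 0 0;0 0 0 -0.081 -0.02 0 0;0 0 0 -0.0965 -0.0185 0 0;0 0 0 -0.108 -0.0155 0 0"
}}

```text
time: 3.6
ee_pos: [0.5001, -0.1294, 0.1068]
eef_rot: [0.14, 0.99, 0.0, 0.001]
ft_force: [-1.9, 0.7, 1.1]
width: 0.0006
grip_force: 0.8
```

{"fn": "play_rows", "kwargs": {
  "increments": "0 0 0 -0.006 0.002 0 0;0 0 0 -0.011 0.005 0 0;0 0 0 -0.013 0.006 0 0;0 0 0 -0.015 0.007 0 0;0 0 0 -0.015 0.007 0 0"
}}

```text
time: 4.1
ee_pos: [0.5125, -0.1268, 0.1053]
eef_rot: [0.141, 0.99, 0.001, -0.003]
ft_force: [-12.1, 2.7, 7.4]
width: 0.0002
grip_force: 6.4
```

Run:
```python
from h import *
st()
t=camera("top")
a=cv2.resize(t["color"][195:305,225:345],None,fx=5,fy=5,interpolation=cv2.INTER_CUBIC)
cv2.imwrite("pics/tc2.png",a[:,:,::-1])
```

```text
time 4.1
joint_positions [-0.55    0.2841  0.817   1.889  -0.2354  1.0724  1.6496]
ee_pos [ 0.5125 -0.1268  0.1053]
eef_rot [ 1.41e-01  9.90e-01  5.00e-04 -2.50e-03]
ft_force [-12.1323   2.7459   7.4118]
width 0.0002
grip_force 6.4397
```

View pics/tc2.png

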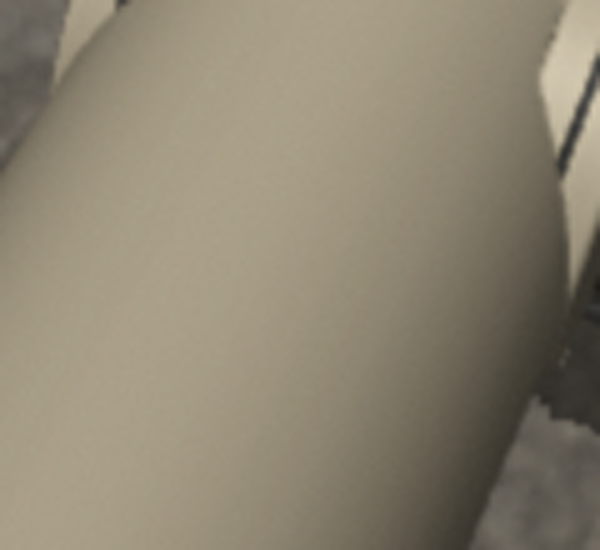

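The arm hides the post in this picture, but the 12 N reaction at x=0.5125 matches the lever being at its stop. Next I'll back off and move over the holder.

{"fn": "play_rows", "kwargs": {
  "increments": "0 0 0 0.03 -0.01 0 0;0 0 0 0.055 -0.01 0 0;0 0 0 0.055 -0.01 -0.04 0.3;0 0 0 0.055 -0.01 -0.08 1;0 0 0 0.055 -0.01 -0.11 1;0 0 0 0.055 -0.01 -0.11 1"
}}

```text
time: 4.75
ee_pos: [0.4614, -0.1216, 0.2197]
eef_rot: [0.141, 0.99, 0.002, 0.004]
ft_force: [-0.3, -0.5, -0.6]
width: 0.0248
grip_force: 0.0
```

Run:
```python
from h import *
st(); rel([(.466,-.0465,.21),(.466,-.0465,.06)],quat=[0,1,0,0])
```

```text
time 4.75
joint_positions [-0.6875 -0.0522  0.842   1.8822  0.0374  1.2871  1.4317]
ee_pos [ 0.4614 -0.1216  0.2197]
eef_rot [0.1409 0.99   0.0015 0.0037]
ft_force [-0.2807 -0.4648 -0.5888]
width 0.0248
grip_force 0.0
[ 0.003   0.0073 -0.2827] [0.0166 0.0734 0.0099]
[ 0.003   0.0073 -0.2827] [0.0176 0.0728 0.1599]
```

{"fn": "play_rows", "kwargs": {
  "increments": "0 0 -0.07 0.004 0.018 0 1;0 0 -0.14 0.008 0.036 0 1;0 0 -0.21 0.012 0.055 0 1;0 0 -0.283 0.0166 0.0734 0.01 1;0 0 -0.283 0.0166 0.0734 0.01 1;0 0 -0.283 0.0166 0.0734 0.01 1;0 0 -0.283 0.0166 0.0734 0.01 1"
}}

```text
time: 5.45
ee_pos: [0.4638, -0.0468, 0.2055]
eef_rot: [0.0, 1.0, -0.0, -0.0]
ft_force: [-1.1, 0.5, -0.4]
width: 0.0803
grip_force: 0.0
```

Run:
```python
from h import *
st(); rel([(.466,-.0465,.11),(.466,-.0465,.06)],quat=[0,1,0,0])
s=camera("scene")
cv2.imwrite("pics/s3.png",cv2.resize(s["color"][150:330,180:400],None,fx=3,fy=3)[:,:,::-1])
```

```text
time 5.45
joint_positions [-0.7715 -0.0584  0.7614  1.9194  0.0425  1.2648  1.5467]
ee_pos [ 0.4638 -0.0468  0.2055]
eef_rot [ 2.e-04  1.e+00 -1.e-04 -1.e-04]
ft_force [-1.1142  0.5468 -0.4045]
width 0.0803
grip_force 0.0
[-0.0003 -0.0001 -0.0004] [-0.0022  0.0003  0.0955]
[-0.0003 -0.0001 -0.0004] [-0.0022  0.0003  0.1455]
```

View pics/s3.png

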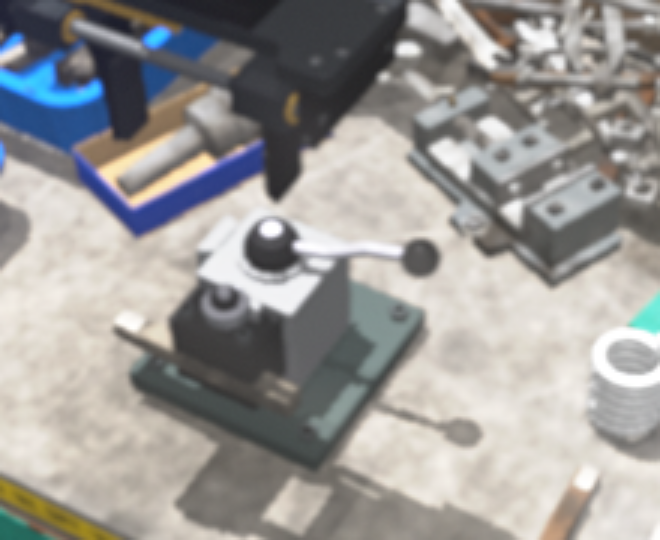

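The lever has opened, with the ball at about (320,236) in the scene view. The fingers are above the holder.

{"fn": "play_rows", "kwargs": {
  "increments": "0 0 0 -0.002 0 0.035 1;0 0 0 -0.002 0 0.07 1;0 0 0 -0.002 0 0.1 1;0 0 0 -0.002 0 0.12 1;0 0 0 -0.002 0 0.135 1;0 0 0 -0.002 0 0.1455 1;0 0 0 -0.002 0 0.1455 1;0 0 0 -0.002 0 0.1455 1"
}}

```text
time: 6.3
ee_pos: [0.4661, -0.0467, 0.0605]
eef_rot: [0.0, 1.0, -0.0, 0.0]
ft_force: [0.3, 0.1, -0.1]
width: 0.087
grip_force: 0.0
```

Run:
```python
from h import *
st(); s=camera("scene"); b=onz(s,320,235.5,.116); d=b-[.515,-.047,.116]; print(b,np.hypot(*d[:2]),np.degrees(np.arctan2(d[1],d[0]))%360)
```

```text
time 6.3
joint_positions [-0.7165  0.1862  0.7838  2.0771 -0.1628  0.9377  1.7258]
ee_pos [ 0.4661 -0.0467  0.0605]
eef_rot [ 2.e-04  1.e+00 -0.e+00  3.e-04]
ft_force [ 0.2722  0.1401 -0.0806]
width 0.087
grip_force 0.0
[ 0.53208096 -0.13207866  0.116     ] 0.08677636058698725 281.35216225625294
```

Lever is at 281°, i.e. 1.41 rad from 200°, so it is on its stop. Gripping now.

{"fn": "play_rows", "kwargs": {
  "increments": "0 0 0 0 0 0 0.55;0 0 0 0 0 0 0.55;0 0 0 0 0 0 0.55;0 0 0 0 0 0 0.55;0 0 0 0 0 0 0.5;0 0 0 0 0 0 0.4",
  "grip_force": 60
}}

```text
time: 6.95
ee_pos: [0.4656, -0.0457, 0.06]
eef_rot: [-0.0, 1.0, 0.001, -0.0]
ft_force: [-2.2, 4.7, 2.4]
width: 0.0534
grip_force: 60.0
```

{"fn": "play_rows", "kwargs": {
  "increments": "0 0 0 0 0 0 0;0 0 0 0 0 0 0;0 0 0 0 0 0 0;0 0 0 0 0 0 0"
}}

```text
time: 7.35
ee_pos: [0.4656, -0.0457, 0.06]
eef_rot: [-0.0, 1.0, 0.001, -0.0]
ft_force: [-1.8, 5.3, 3.7]
width: 0.0537
grip_force: 60.0
```

{"fn": "play_rows", "kwargs": {
  "increments": "0 0 0 0 0.001 0 0;0 0 0 0 0.001 -0.004 0;0 0 0 0 0.001 -0.008 0;0 0 0 0 0.001 -0.014 0;0 0 0 0 0.001 -0.014 0"
}}

```text
time: 7.85
ee_pos: [0.4655, -0.0456, 0.0745]
eef_rot: [0.0, 1.0, 0.0, -0.0]
ft_force: [-2.4, 1.3, -3.7]
width: 0.0537
grip_force: 60.0
```

{"fn": "play_rows", "kwargs": {
  "increments": "0 0 0 0 0 -0.01 0;0 0 0 0 0 -0.02 0;0 0 0 0 0 -0.03 0;0 0 0 0 0 -0.04 0;0 0 0 0 0 -0.05 0;0 0 0 0 0 -0.06 0;0 0 0 0 0 -0.075 0;0 0 0 0 0 -0.09 0"
}}

```text
time: 8.65
ee_pos: [0.4658, -0.0455, 0.1651]
eef_rot: [-0.0, 1.0, -0.0, 0.0]
ft_force: [0.7, 0.1, -4.8]
width: 0.0536
grip_force: 60.0
```

{"fn": "play_rows", "kwargs": {
  "increments": "0 0 0 0 0 -0.03 0;0 0 0 0 0 -0.06 0;0 0 0 0 0 -0.09 0;0 0 0 0 0 -0.12 0;0 0 0 0 0 -0.12 0;0 0 0 0 0 -0.12 0"
}}

```text
time: 9.25
ee_pos: [0.4658, -0.0455, 0.2841]
eef_rot: [0.0, 1.0, 0.0, 0.0]
ft_force: [-0.5, -0.4, -5.3]
width: 0.0534
grip_force: 60.0
```

Run:
```python
from h import *
st(); s=camera("scene")
cv2.imwrite("pics/s4.png",cv2.resize(s["color"][60:330,130:430],None,fx=2,fy=2)[:,:,::-1])
```

```text
time 9.25
joint_positions [-0.7977 -0.1148  0.7497  1.7906  0.0784  1.4348  1.5089]
ee_pos [ 0.4658 -0.0455  0.2841]
eef_rot [0.e+00 1.e+00 3.e-04 4.e-04]
ft_force [-0.513  -0.3528 -5.2862]
width 0.0534
grip_force 59.958
```

View pics/s4.png

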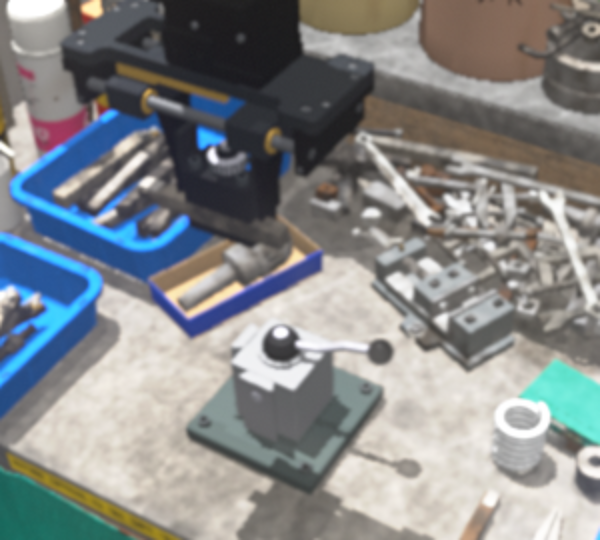

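The holder is off the dovetail and held at about (225,190) in the crop. The lever is still open, so I'll tip the holder while moving up and forward.

{"fn": "play_rows", "kwargs": {
  "increments": "0 -0.05 0 -0.01 0 -0.02 0;0 -0.13 0 -0.02 0 -0.04 0;0 -0.22 0 -0.03 0 -0.06 0;0 -0.31 0 -0.045 0 -0.08 0;0 -0.4 0 -0.06 0 -0.1 0;0 -0.49 0 -0.075 0 -0.12 0;0 -0.58 0 -0.09 0 -0.14 0;0 -0.67 0 -0.1 0 -0.16 0"
}}

```text
time: 10.1
ee_pos: [0.5658, -0.0453, 0.4427]
eef_rot: [-0.0, 0.944, -0.0, 0.329]
ft_force: [0.5, 0.4, -4.9]
width: 0.0536
grip_force: 60.0
```

Run:
```python
from h import *
st()
```

```text
time 10.1
joint_positions [-0.7273 -0.4455  0.4894  1.8441  0.387   1.0467  1.2795]
ee_pos [ 0.5658 -0.0453  0.4427]
eef_rot [-3.000e-04  9.444e-01 -3.000e-04  3.288e-01]
ft_force [ 0.5117  0.3606 -4.8586]
width 0.0536
grip_force 59.9567
```

Run:
```python
from h import *
t=camera("top");s=camera("scene")
print(tri(t,(33,80),s,(183,68)), tri(t,(560,72),s,(572,180)))
```

```text
(array([0.73152415, 0.30080888, 0.21353096]), np.float64(0.014803163564754505)) (array([ 0.74447882, -0.46895384,  0.21727908]), np.float64(0.001713427929786306))
```

Run:
```python
from h import *
s=read_state();R0=R.from_quat(s["eef_rot"]);p0=s["ee_pos"]
def row(az,r,z,tilt):
    Rt=R.from_euler('z',az)*R.from_euler('y',-tilt)*R.from_quat([0,1,0,0])
    p=np.array([r*np.cos(az),r*np.sin(az),z])
    print((R0.inv()*Rt).as_rotvec().round(3),R0.inv().apply(p-p0).round(3),p.round(3))
for k in np.linspace(.125,1,8): row(-.08-.52*k,.568+.132*k,.443-.003*k,.67+.2*k)
```

```text
[ 0.092 -0.024  0.112] [-0.01  -0.039  0.009] [ 0.578 -0.084  0.443]
[ 0.135 -0.049  0.161] [-0.017 -0.08   0.015] [ 0.588 -0.125  0.442]
[ 0.179 -0.074  0.209] [-0.022 -0.122  0.019] [ 0.594 -0.168  0.442]
[ 0.225 -0.098  0.256] [-0.024 -0.166  0.022] [ 0.598 -0.211  0.442]
[ 0.271 -0.123  0.301] [-0.024 -0.211  0.022] [ 0.598 -0.256  0.441]
[ 0.319 -0.147  0.346] [-0.021 -0.256  0.02 ] [ 0.595 -0.302  0.441]
[ 0.369 -0.17   0.389] [-0.016 -0.303  0.017] [ 0.588 -0.348  0.44 ]
[ 0.419 -0.193  0.431] [-0.008 -0.35   0.01 ] [ 0.578 -0.395  0.44 ]
```

{"fn": "play_rows", "kwargs": {
  "increments": "0.07 -0.02 0.085 -0.009 -0.035 0.008 0;0.135 -0.049 0.161 -0.017 -0.08 0.015 0;0.179 -0.074 0.209 -0.022 -0.122 0.019 0;0.225 -0.098 0.256 -0.024 -0.166 0.022 0;0.271 -0.123 0.301 -0.024 -0.211 0.022 0;0.319 -0.147 0.346 -0.021 -0.256 0.02 0;0.369 -0.17 0.389 -0.016 -0.303 0.017 0;0.419 -0.193 0.431 -0.008 -0.35 0.01 0"
}}

```text
time: 11.0
ee_pos: [0.577, -0.3968, 0.4378]
eef_rot: [0.269, 0.867, -0.126, 0.399]
ft_force: [1.1, -0.2, -4.9]
width: 0.0533
grip_force: 60.0
```

{"fn": "play_rows", "kwargs": {
  "increments": "0 0 0 0 0 0 0;0 0 0 0 0 0 0"
}}

```text
time: 11.2
ee_pos: [0.5769, -0.3963, 0.4382]
eef_rot: [0.269, 0.867, -0.125, 0.399]
ft_force: [-0.1, 0.5, -5.1]
width: 0.0535
grip_force: 60.0
```

Run:
```python
from h import *
st()
s=read_state();R0=R.from_quat(s["eef_rot"]);p0=s["ee_pos"];print(R0.as_matrix().round(3))
def row(az,r,z,tilt):
    Rt=R.from_euler('z',az)*R.from_euler('y',-tilt)*R.from_quat([0,1,0,0])
    p=np.array([r*np.cos(az),r*np.sin(az),z])
    print((R0.inv()*Rt).as_rotvec().round(3),R0.inv().apply(p-p0).round(3),p.round(3))
for k in np.linspace(.125,1,8): row(-.6,.70+.04*k,.44-.02*k,.87+.53*k)
```

```text
time 11.2
joint_positions [-0.4691 -0.2882  0.7974  1.8101  0.5553  0.7271  1.1061]
ee_pos [ 0.5769 -0.3963  0.4382]
eef_rot [ 0.2691  0.8674 -0.1254  0.3993]
ft_force [-0.1067  0.5267 -5.1385]
width 0.0535
grip_force 59.9567
[[-0.536  0.567  0.625]
 [ 0.367  0.824 -0.432]
 [-0.76  -0.003 -0.65 ]]
[-0.004 -0.073  0.   ] [-0.003  0.001  0.004] [ 0.582 -0.398  0.438]
[-0.004 -0.139  0.   ] [-0.004  0.001  0.01 ] [ 0.586 -0.401  0.435]
[-0.004 -0.205  0.001] [-0.005  0.001  0.015] [ 0.59  -0.404  0.432]
[-0.004 -0.271  0.001] [-0.007  0.001  0.021] [ 0.594 -0.407  0.43 ]
[-0.004 -0.338  0.001] [-0.008  0.001  0.026] [ 0.598 -0.409  0.428]
[-0.004 -0.404  0.001] [-0.01   0.001  0.031] [ 0.602 -0.412  0.425]
[-0.004 -0.47   0.001] [-0.011  0.001  0.037] [ 0.607 -0.415  0.422]
[-0.004 -0.536  0.001] [-0.012  0.001  0.042] [ 0.611 -0.418  0.42 ]
```

{"fn": "play_rows", "kwargs": {
  "increments": "0 -0.06 0 -0.003 0 0.004 0;0 -0.13 0 -0.004 0 0.01 0;0 -0.2 0 -0.005 0 0.015 0;0 -0.27 0 -0.007 0 0.021 0;0 -0.335 0 -0.008 0 0.026 0;0 -0.4 0 -0.01 0 0.031 0;0 -0.47 0 -0.011 0 0.037 0;0 -0.53 0 -0.012 0 0.042 0"
}}

```text
time: 12.0
ee_pos: [0.5954, -0.4277, 0.4257]
eef_rot: [0.251, 0.764, -0.197, 0.561]
ft_force: [-0.4, -1.1, -5.3]
width: 0.0536
grip_force: 60.0
```

{"fn": "play_rows", "kwargs": {
  "increments": "0 0 0 0 0 0 0;0 0 0 0 0 0 0;0 0 0 0 0 0 0;0 0 0 0 0 0 0;0 0 0 0 0 0 0"
}}

```text
time: 12.5
ee_pos: [0.595, -0.4284, 0.4278]
eef_rot: [0.252, 0.763, -0.197, 0.562]
ft_force: [0.2, -0.1, -4.7]
width: 0.0534
grip_force: 60.0
```

Run:
```python
from h import *
st(); print(R.from_quat(read_state()["eef_rot"]).as_matrix().round(3)); print(np.abs(read_state()["joint_vel"]).max())
s=camera("scene"); u=proj(s,read_state()["ee_pos"]).astype(int);print(u)
cv2.imwrite("pics/s5.png",s["color"][:,:,::-1])
x,y=u; cv2.imwrite("pics/s5c.png",cv2.resize(s["color"][max(y-80,0):y+80,max(x-100,0):x+100],None,fx=4,fy=3.5,interpolation=cv2.INTER_CUBIC)[:,:,::-1])
```

```text
time 12.5
joint_positions [-0.0565 -0.2032  0.4888  2.0963  1.8166  0.2564 -0.2109]
ee_pos [ 0.595  -0.4284  0.4278]
eef_rot [ 0.2517  0.7632 -0.1965  0.5617]
ft_force [ 0.2023 -0.0904 -4.7003]
width 0.0534
grip_force 59.9562
[[-0.242  0.605  0.759]
 [ 0.163  0.796 -0.583]
 [-0.956 -0.017 -0.292]]
0.01533458377796875
[581  99]
```

View pics/s5.png

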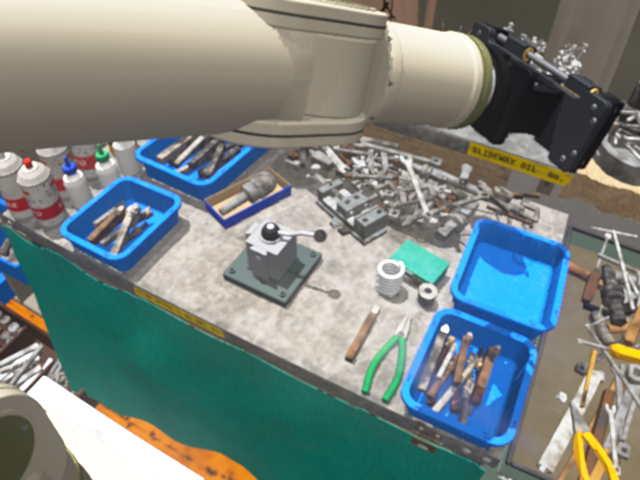

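View pics/s5c.png

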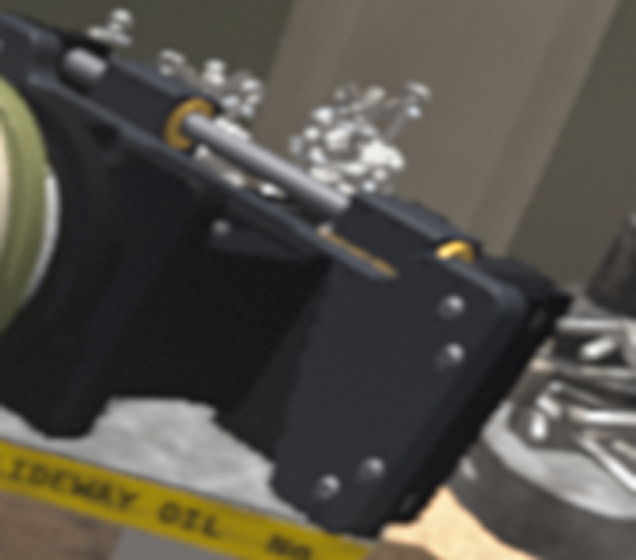

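The lever is open, and the bystanders lie where they were. The gripper hides the holder from this camera, so I'll shift slightly to bring it into the top view.

{"fn": "play_rows", "kwargs": {
  "increments": "0 0 0 0.004 0.02 -0.015 0;0 0 0 0.008 0.04 -0.03 0;0 0 0 0.012 0.06 -0.044 0;0 0 0 0.016 0.08 -0.058 0;0 0 0 0.016 0.08 -0.058 0;0 0 0 0.016 0.08 -0.058 0;0 0 0 0.016 0.08 -0.058 0"
}}

```text
time: 13.25
ee_pos: [0.595, -0.3296, 0.4277]
eef_rot: [0.252, 0.763, -0.197, 0.561]
ft_force: [0.4, -0.1, -4.7]
width: 0.0534
grip_force: 60.0
```

Run:
```python
from h import *
st(); print(R.from_quat(read_state()["eef_rot"]).as_matrix().round(3)); print(np.abs(read_state()["joint_vel"]).max())
s=camera("top"); u=proj(s,read_state()["ee_pos"]).astype(int);print(u)
cv2.imwrite("pics/t6.png",cv2.resize(s["color"][max(u[1]-110,0):u[1]+110,360:640],None,fx=2.5,fy=2.5,interpolation=cv2.INTER_CUBIC)[:,:,::-1])
```

```text
time 13.25
joint_positions [-0.1137 -0.2972  0.2933  2.1792  1.6306  0.4934 -0.1133]
ee_pos [ 0.595  -0.3296  0.4277]
eef_rot [ 0.2524  0.7631 -0.197   0.5615]
ft_force [ 0.3783 -0.0616 -4.6657]
width 0.0534
grip_force 59.9564
[[-0.242  0.606  0.757]
 [ 0.164  0.795 -0.584]
 [-0.956 -0.017 -0.292]]
0.004607041361307374
[520 104]
```

View pics/t6.png

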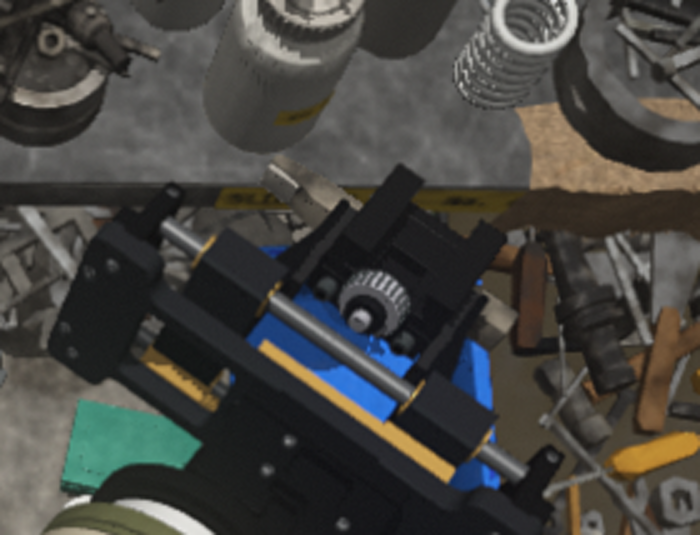

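Run:
```python
from h import *
s=read_state();M=R.from_quat(s["eef_rot"]).as_matrix();c=camera("top")
for a in(0,.17,.35,.7): # backward slip about tool y
    g=s["ee_pos"]-.019*M[:,2]; v=-M[:,2]*np.cos(a)-M[:,0]*np.sin(a)
    print(a,proj(c,g+.025*v))
print(np.abs(s["joint_vel"]).max())
```

```text
0 [500.59294798 129.99069591]
0.17 [502.71635232 127.19855364]
0.35 [505.29628835 123.81331373]
0.7 [510.9608128  116.39902098]
0.003528774706367858
```

The groove faces up between the two black ridges, with the stud end at about (504,128). That matches the prediction with little or no slip. I'll add a little tilt for margin, then settle.

{"fn": "play_rows", "kwargs": {
  "increments": "0 -0.08 0 0 0 0 0;0 -0.16 0 0 0 0 0;0 -0.24 0 0 0 0 0;0 -0.24 0 0 0 0 0;0 -0.24 0 0 0 0 0;0 -0.24 0 0 0 0 0;0 -0.24 0 0 0 0 0;0 -0.24 0 0 0 0 0"
}}

```text
time: 14.15
ee_pos: [0.5954, -0.3289, 0.4286]
eef_rot: [0.227, 0.69, -0.225, 0.649]
ft_force: [0.0, 0.1, -5.0]
width: 0.0536
grip_force: 60.0
```

{"fn": "play_rows", "kwargs": {
  "increments": "0 0 0 0 0 0 0;0 0 0 0 0 0 0;0 0 0 0 0 0 0;0 0 0 0 0 0 0;0 0 0 0 0 0 0"
}}

```text
time: 14.65
ee_pos: [0.5954, -0.3285, 0.4276]
eef_rot: [0.226, 0.691, -0.225, 0.649]
ft_force: [0.2, 0.4, -5.1]
width: 0.0536
grip_force: 60.0
```

Run:
```python
from h import *
st(); s=read_state();M=R.from_quat(s["eef_rot"]).as_matrix();print(M[2],np.abs(s["joint_vel"]).max())
if -M[2,0]>.95 and s["grip_force"]>50 and np.abs(s["joint_vel"]).max()<.02: print(close_job())
```

```text
time 14.65
joint_positions [-0.1635 -0.2386  0.3467  2.3212  2.3192  0.6811 -0.795 ]
ee_pos [ 0.5954 -0.3285  0.4276]
eef_rot [ 0.2263  0.6905 -0.2254  0.6489]
ft_force [ 0.2321  0.4158 -5.1247]
width 0.0536
grip_force 59.9561
[-0.99826695 -0.01759731 -0.05615546] 0.001877989868104864
the job is handed in; nothing more can be done
None
```

I handed the job in at 14.65 s: the lever is open on its stop, and the holder is off the post, held still about 43 cm above the bench with its groove about 3° from straight up by the gripper angle. The pliers, collet, spring and spare tool were not touched.

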